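Close the probe carrier and hold it up level

TASK

On the lab bench a grey carrier with a bar handle stands in a shallow tray, the lid of its probe compartment standing open beside the handle. With the carrier still standing in the tray, swing the lid fully closed; then take the carrier by the middle of its bar handle, lift it about 10 cm straight up so that it is well clear of the tray, and finish while holding it there in the gripper, level and still. The three small jars stay standing in its open cells, the carrier is never tipped, and the flask and bottles on the bench are left where they are.

Things in the scene. Friction and masses are not known exactly. Their poses are not given: they have to be found in the camera images.
- handle_mid (a point): Centre of the carrier's black bar handle, 112 mm above its underside; axes of the carrier: x across the bar, y along it, z up. The bar is 14 mm wide (x), 20 mm high (z), 176 mm long, on a 10 mm post at each end (y = -83 and +83 mm), with 37 mm of free space below. The carrier's weight is balanced to within 15 mm of straight below this point.
- lid_hinge (a point): Middle of the lid's hinge line, which runs along y (axes as the carrier's): 22 mm to the -x side of the bar's centre, 65 mm above the carrier's underside (47 mm below handle_mid).
- lid (a joint): Lid angle (rad): 0 = closed, flat on the box rim, reaching to -x from the hinge; grows as it opens up; 1.57 = upright beside the handle, rising 33 mm above the bar; 1.72 = stop. White plate, 90 mm from hinge to free edge, 198 mm long, 5 mm thick (above the hinge line when closed). Slightly stiff hinge (0.06 N m): stays where left; about 1 N at the edge moves it.
- carrier: Loose grey plastic carrier, about 0.65 kg with all it carries. Origin on its underside, straight below the bar's middle; z up. Box 200 mm long (y), 65 mm high, from 107 mm on the -x side to 65 mm on the +x side of the origin. Lidded probe compartment on the -x side, open bay of four cells on the +x side, bar handle over the middle.
- tray: Fixed cream plastic tray in which the carrier stands: 320 mm (its x) by 440 mm (its y), floor 5 mm thick, rim 40 mm above the bench. Origin at the centre of its underside, on the bench.
- vial0_mid (a point): Centre of the first small white plastic jar with a black cap, 34 mm diameter, 60 mm high, 35 g, standing loose in a cell of the carrier's open bay; its top is level with the box walls (64 mm above the carrier's underside).
- vial1_mid (a point): Centre of the second small white plastic jar with a black cap, 34 mm diameter, 60 mm high, 35 g, standing loose in a cell of the carrier's open bay; its top is level with the box walls (64 mm above the carrier's underside).
- vial2_mid (a point): Centre of the third small white plastic jar with a black cap, 34 mm diameter, 60 mm high, 35 g, standing loose in a cell of the carrier's open bay; its top is level with the box walls (64 mm above the carrier's underside).
- flask: Bystander: conical glass flask, 82 mm diameter at the foot, 125 mm high, on the bench on the -y side of the tray. Origin at the centre of its underside.
- detergent: Bystander: white detergent bottle with red cap, 68 mm diameter, 190 mm high, on the bench on the +y side of the tray. Origin at the centre of its underside.
- dropper: Bystander: small glass bottle with red cap, 44 mm diameter, 85 mm high, on the bench on the +y side of the tray, nearer to the robot. Origin at the centre of its underside.
Mind the look-alikes: they are no part of the job. Leave any blue or orange look-alike of the part that bears vial1_mid alone.

How it is judged:
By the outcome, as a careful person would: the job done as asked, in the order asked, and still so for the second after the job is handed in, while the arm keeps its last pose, push and grip.
It also fails if it takes over 54 s, if anything falls off the work surface, if the arm or the gripper's body presses on something with over 40 N, if the wrist force passes 120 N, or if a joint passes its speed limit or range.

ROBOT

A 7-joint arm with a two-finger parallel gripper is mounted at the origin on the work surface. World frame = base frame: x ahead of the robot, y to its left, z up, the work surface at z = 0. Lengths are in m, angles in rad, forces in N, time in s.
With the tool pointing down it reaches from about 0.425 to 0.925 m from the base axis. Payload 6.8 kg.
Tool frame: the origin (TCP) lies between the finger pads; the fingertips stand 14 mm ahead of it and the grasp point (between the pads) lies 5 mm behind it; z points along the fingers, y is the direction in which the jaws open and shut (so a half turn about z gives the same grasp; the last joint's range is limited). The gripper opens to 85 mm and grips with 20 to 120 N. Pads are 22 mm wide; open, the fingers measure 114 mm over their backs; the gripper's body (76 mm by 85 mm) begins 54 mm behind the grasp point. The pads swing forward as they close: fully open they stand 13 mm farther back than shut.
Start: joints at [1.049, 0.477, 0.022, 1.555, -0.011, 1.109, -0.083], TCP at [0.271, -0.618, 0.245] pointing down, gripper open.
Joint ranges: [-2.96, 2.96], [-0.34, 2.1], [-1.41, 1.46], [0.24, 2.44], [-1.37, 4.51], [0.17, 1.92], [-2.96, 2.96]. Speed limits (rad/s): [2.39, 2.39, 3.14, 3.14, 3.14, 3.14, 3.14].

INTERFACE

Orientations are given as a unit quaternion [w, x, y, z].
In Python, from station import bot gives the robot as it stands.
- The arm moves only by the shell command python3 -m crank 'ROWS' [FORCE]. ROWS is JSON, a list of rows, each a list of 3 entries, a list of its own where there are three numbers: the shift along the tool's x, y, z in m, then the turn, a rotation vector about the tool's x, y, z in degrees, then the finger opening in m, from 0 to 0.0854. A call has 1 to 10 rows; each row shifts and turns the commanded pose from where the row before left it, along the tool's axes as they then stand; what a row does not reach is not made up. A row lasts 1/8 s, in which the tool goes at most 62.5 mm and 10.7 degrees, less where a joint would pass 70% of its speed; a pose out of reach is approached as far as the arm can. A call is refused whole if a number of a shift passes 0.0625 or a number of a turn 10.7, either way. A call with a gripper value outside its range is refused whole. The fingers move at their own pace and stop on an object; FORCE is the grip in N (left out, the last holds). Time passes only in rows, so rows that do not move let the fingers close. It gives the time, the measured TCP pose, the force and the opening at its end, in the units of the state.
- bot.get_obs(): the state, without advancing time (a new reading comes with each control period).
- bot.read_camera(name): name is "scene" or "top" or "wrist"; returns (picture, depth): 384x512x3 uint8, red, green, blue; 384x512 float32, m along the optical axis (not along the pixel's ray), 0 where there is no reading.
- bot.calibration(name): a dict with "fx", "fy", "cx", "cy" (pixels), "extrinsics" (4x4, takes a point from camera to world coordinates). Camera axes: x right, y down, z forward; pixel columns grow to the right and rows downward; lengths in m; the calibration is good to about 2 mm. A picture is of the moment at which its call begins: read the wrist's pose just before it. calibration takes no time and is no camera call; for the wrist camera it gives the pose at the moment of the call.
- bot.hand_in(): hands the job in, once; it reports no verdict.
The state is a dict: "t": time; "q": joint angles; "joint_vel": joint speeds; "joint_torque": joint torques, N m; "eef_pos": TCP position; "tool_rot": TCP orientation; "contact_force": force on the tool from outside, world axes, zero at the start; "torque": the same for the moment, N m; "gripper_width": opening from 0.0 (shut) to 1.0 (fully open).
Only numpy, scipy, OpenCV 4.12 (cv2) and the standard library are available. Lean on these libraries where they do the work, as an engineer would, in place of code of your own. Each camera call takes 0.05 s, during which the arm holds its last target.

## Working session

There is one attempt and no reset: what is moved stays moved. The work goes in short steps, Python scripts to look and compute and a shell command to move; the robot and the scene stay as the last step left them, time stands still between calls to the robot, and variables do not carry over. Pictures are saved under pics/ and viewed, and the job is handed in when it is done.

```bash
mkdir -p pics; ls
cat > h.py <<'E'
import numpy as np,cv2,json
from station import bot
def grab(n,tag):
    c=bot.calibration(n); p,d=bot.read_camera(n)
    cv2.imwrite(f'pics/{tag}.png',p[:,:,::-1]); np.savez(f'pics/{tag}.npz',d=d,p=p,E=c['extrinsics'],k=[c['fx'],c['fy'],c['cx'],c['cy']])
    return p,d,c
def cloud(tag):
    z=np.load(f'pics/{tag}.npz'); d=z['d'];fx,fy,cx,cy=z['k']
    v,u=np.mgrid[:d.shape[0],:d.shape[1]]
    P=np.stack([(u-cx)/fx*d,(v-cy)/fy*d,d,np.ones_like(d)],-1)@np.array(z['E']).T
    P=P[...,:3]; P[d==0]=np.nan
    return P,z['p']
E
python3 - <<'E'
from h import *
print(bot.get_obs())
grab('scene','s0');grab('top','t0')
E
```

```text
pics
{'t': 0.0, 'q': array([ 1.04889921,  0.47782564,  0.02235003,  1.5564637 , -0.01144826,
        1.10929784, -0.08309055]), 'joint_vel': array([ 0.00059002,  0.00063559,  0.00184795, -0.00043747, -0.00022154,
       -0.00101717, -0.0009242 ]), 'joint_torque': array([ 6.31164075e-04, -5.96456158e+01,  1.60808511e+00, -2.81197536e+01,
        1.24850386e-02,  9.50689602e-03,  7.26166263e-06]), 'eef_pos': array([ 0.27114806, -0.61752   ,  0.24430362]), 'tool_rot': array([-8.88973184e-04,  9.78667702e-01,  2.05447456e-01, -2.84041348e-04]), 'contact_force': array([-0.0294234 ,  0.24627211,  0.17600469]), 'torque': array([-0.03127107,  0.00765194,  0.05130376]), 'gripper_width': 0.9983627056938604}
```

View pics/s0.png

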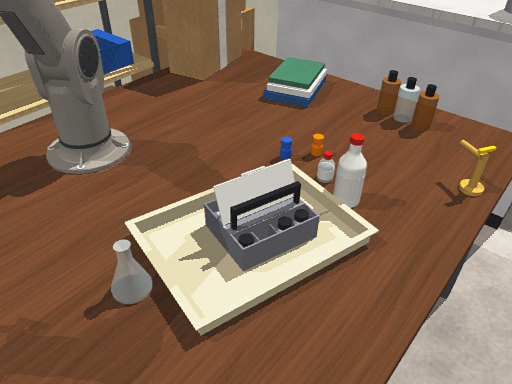

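View pics/t0.png

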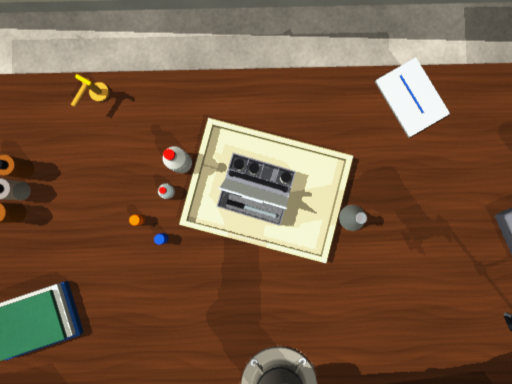

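The top view shows the carrier at about (257,188) with the lid, at about (257,190), standing open on the robot side. The handle is at about (260,178) and three jars are in the far bay. The flask is at (352,217), the dropper at (166,191), the detergent at (177,158), and the blue and orange look-alike jars at (159,239) and (135,220). Next I'll measure the poses.

Run:
```python
from h import *
P,p=cloud('t0'); print(np.load('pics/t0.npz')['k'],np.load('pics/t0.npz')['E'].round(3).tolist())
for (u,v) in [(262,175),(262,190),(262,183),(230,165),(257,208),(205,175),(352,217),(177,158),(166,191),(159,239)]:
    print(u,v,P[v,u].round(3),p[v,u])
z=np.load('pics/t0.npz')
c=cv2.resize(z['p'][140:240,190:320],None,fx=6,fy=6,interpolation=cv2.INTER_CUBIC)
cv2.imwrite('pics/t0c.png',c[:,:,::-1])
z=np.load('pics/s0.npz')
c=cv2.resize(z['p'][150:275,190:340],None,fx=5,fy=4.5,interpolation=cv2.INTER_CUBIC)
cv2.imwrite('pics/s0c.png',c[:,:,::-1])
```

```text
[416.73958329 416.73958329 260.4408559  191.17249325] [[-0.024, -0.998, 0.054, 0.528], [-1.0, 0.024, -0.006, 0.051], [0.005, -0.054, -0.999, 1.321], [0.0, 0.0, 0.0, 1.0]]
262 175 [0.649 0.037 0.013] [73 74 78]
262 190 [0.598 0.039 0.073] [137 139 129]
262 183 [0.615 0.039 0.128] [34 34 38]
230 165 [0.678 0.134 0.06 ] [65 66 70]
257 208 [0.545 0.055 0.036] [126 134 133]
205 175 [0.654 0.217 0.008] [181 169 127]
352 217 [ 0.511 -0.225  0.087] [121 127 119]
177 158 [nan nan nan] [159 162 148]
166 191 [0.602 0.325 0.079] [124  81  77]
159 239 [0.459 0.352 0.058] [ 32 111 237]
```

View pics/t0c.png

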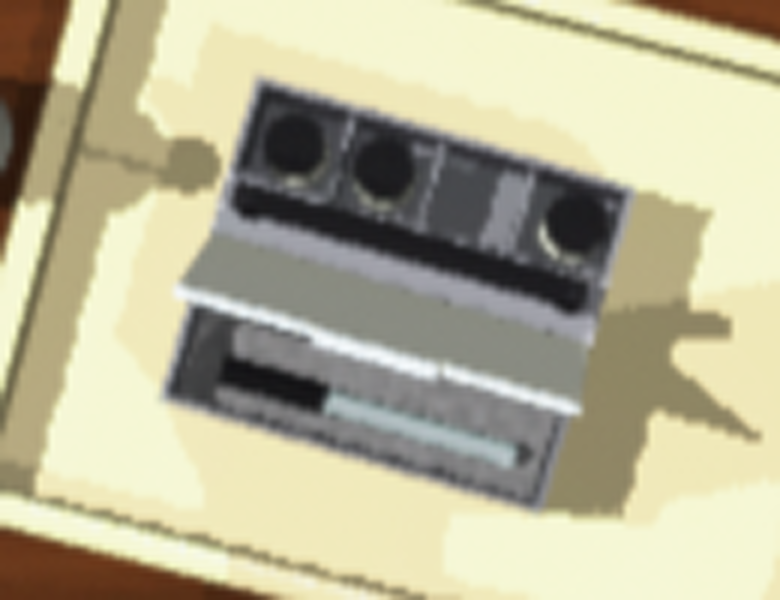

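View pics/s0c.png

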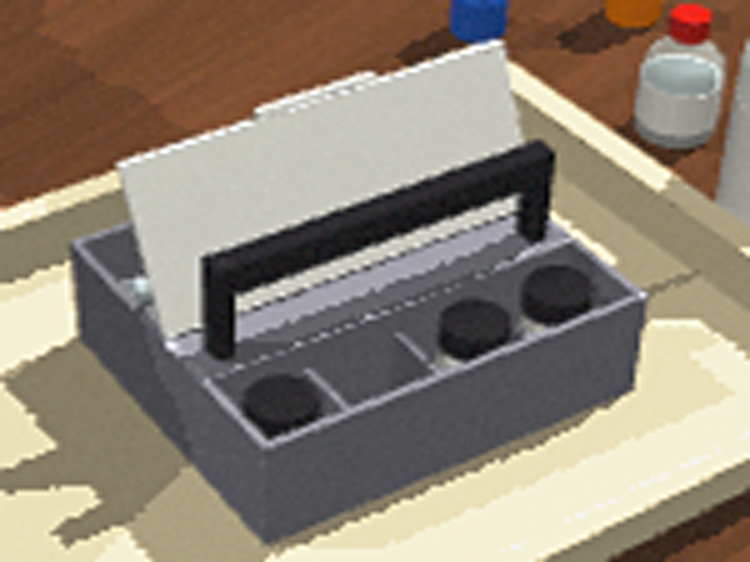

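The crops confirm that the carrier's black bar lies on the jar side of the white lid, and that the lid leans toward the robot. The three black-capped jars sit in the cells. Now I'll fit the poses.

Run:
```python
from h import *
for t in ['t0','s0']:
    P,p=cloud(t); b=p.max(-1)
    near=(np.abs(P[...,0]-.6)<.15)&(np.abs(P[...,1]-.04)<.15)
    m=near&(b<60)&(P[...,2]>.115)&(P[...,2]<.135)
    Q=P[m]; r=cv2.minAreaRect((Q[:,:2]*1000).astype(np.float32)); print(t,'bar',len(Q),r,Q[:,2].mean())
    c,s=np.linalg.svd(Q[:,:2]-Q[:,:2].mean(0),full_matrices=False)[1:]; a=s[0]*np.sign(s[0][1]);print('ydir',a,'yaw',np.degrees(np.arctan2(-a[0],a[1])),Q.mean(0))
    yaw=np.arctan2(-a[0],a[1]); R=np.array([[np.cos(yaw),-np.sin(yaw)],[np.sin(yaw),np.cos(yaw)]])
    along=Q[:,:2]@R; print('y ext',np.percentile(along[:,1],[1,99]),'x ext',np.percentile(along[:,0],[2,50,98]))
    # box extents
    m2=near&(P[...,2]>.03)&(P[...,2]<.075); L=P[m2][:,:2]@R; print('box x',np.percentile(L[:,0],[.5,99.5]),'y',np.percentile(L[:,1],[.5,99.5]))
    # lid plane
    cen=np.array([np.median(along[:,0]),(along[:,1].min()+along[:,1].max())/2]); print('cen',cen,R@cen)
    l=np.c_[P[...,:2].reshape(-1,2)@R-cen,P[...,2].ravel()-.005].reshape(P.shape)
    ml=near&(b>95)&(np.abs(l[...,1])<.08)&(l[...,0]<-.012)&(l[...,0]>-.1)&(l[...,2]>.075)&(l[...,2]<.17)
    A=l[ml]; print(len(A)); 
    for zz in np.arange(.075,.17,.01):
        k=(A[:,2]>=zz)&(A[:,2]<zz+.01)
        if k.sum()>5: print(round(zz+.005,3),k.sum(),np.median(A[k,0]).round(4),A[k,0].min().round(4))
    print('maxz',A[:,2].max())
```

```text
t0 bar 261 ((622.650390625, 50.14555358886719), (173.44920349121094, 13.98354721069336), 72.1033935546875) 0.12723419125367272
ydir [0.30698418 0.95171462] yaw -17.877576825049776 [0.62282316 0.0494177  0.12723419]
y ext [0.15400637 0.32325681] x ext [0.57148367 0.57756686 0.5837178 ]
box x [0.39282813 0.7331605 ] y [0.1275881 0.3385002]
cen [0.57756686 0.238868  ] [0.62300752 0.05003028]
637
0.08 56 -0.0232 -0.0255
0.09 75 -0.0275 -0.0305
0.1 61 -0.0317 -0.0352
0.11 73 -0.0355 -0.0383
0.12 68 -0.0397 -0.042
0.13 79 -0.0438 -0.0477
0.14 76 -0.0483 -0.0564
0.15 143 -0.054 -0.0593
0.16 6 -0.0544 -0.0564
maxz 0.1573417563813827
s0 bar 500 ((626.6832885742188, 46.20077133178711), (174.6796417236328, 15.35963249206543), 71.95317077636719) 0.12252124859841733
ydir [0.31013832 0.95069144] yaw -18.06756651569832 [0.62754142 0.0419975  0.12252125]
y ext [0.15202472 0.32430924] x ext [0.57542465 0.58481806 0.58838896]
box x [0.47366213 0.7378547 ] y [0.1292079  0.33793853]
cen [0.58481806 0.23828294] [0.6298822  0.04515906]
1686
0.08 6 -0.0293 -0.0313
0.09 18 -0.0347 -0.0399
0.1 262 -0.0374 -0.0438
0.11 295 -0.0414 -0.0476
0.12 305 -0.0457 -0.0518
0.13 313 -0.0499 -0.0555
0.14 301 -0.054 -0.061
0.15 186 -0.0574 -0.0654
maxz 0.15459058227044664
```

```bash
python3 -m crank '[[[0,0,0],[0,0,-9.66],0],[[0,0,0],[0,0,-9.66],0],[[0,0,0],[0,0,-9.66],0],[[0,0,0],[0,0,-9.66],0],[[0,0,0],[0,0,-9.66],0],[[0,0,0],[0,0,0],0],[[0,0,0],[0,0,0],0]]'
cat >> h.py <<'E'
from scipy.spatial.transform import Rotation as Ro
C0=np.array([.6235,.0495]);YAW=np.radians(-17.97)
def st():
    o=bot.get_obs(); R=Ro.from_quat(o['tool_rot'],scalar_first=True).as_matrix()
    c,s=np.cos(YAW),np.sin(YAW); d=o['eef_pos'][:2]-C0
    print('t',round(o['t'],2),'tcp',o['eef_pos'].round(4),'F',o['contact_force'].round(2),'w',round(o['gripper_width'],3))
    print('carrier frame tcp mm',(1e3*np.array([c*d[0]+s*d[1],-s*d[0]+c*d[1],o['eef_pos'][2]-.005])).round(1))
    print('tool y az',np.degrees(np.arctan2(R[1,1],R[0,1])).round(2),'z',R[:,2].round(4),'q',o['q'].round(3))
    return o,R
E
python3 -c "from h import *;st()"
```

```text
t: 0.98
eef_pos: [0.2713, -0.6179, 0.245]
tool_rot: [-0.0, 0.81, 0.587, 0.0]
contact_force: [0.3, -0.3, -0.8]
gripper_width: 0.0
t 0.97 tcp [ 0.2713 -0.6179  0.245 ] F [ 0.34 -0.3  -0.78] w 0.0
carrier frame tcp mm [-129.1 -743.5  240. ]
tool y az -18.18 z [-2.e-04  5.e-04 -1.e+00] q [ 1.174  0.484 -0.156  1.546  0.081  1.119  0.683]
```

```bash
python3 -m crank '[[[0.03,0.003,0],[0,0,0],0],[[0.045,0.006,0],[0,0,0],0],[[0.045,0.006,0],[0,0,0],0],[[0.045,0.006,0],[0,0,0],0],[[0.045,0.006,0],[0,0,0],0],[[0.045,0.006,0],[0,0,0],0],[[0.045,0.006,0],[0,0,0],0],[[0.045,0.006,0],[0,0,0],0],[[0.045,0.006,0],[0,0,0],0],[[0.045,0.006,0],[0,0,0],0]]' && python3 -m crank '[[[0.045,0.006,0],[0,0,0],0],[[0.045,0.006,0],[0,0,0],0],[[0.045,0.006,0],[0,0,0],0],[[0.045,0.006,0],[0,0,0],0],[[0.045,0.006,0],[0,0,0],0],[[0.045,0.006,0],[0,0,0],0],[[0.03,0.006,0],[0,0,0],0],[[0,0,0],[0,0,0],0],[[0,0,0],[0,0,0],0]]'; python3 -c "
from h import *
st();grab('wrist','w1');grab('scene','s1')"
```

```text
t: 2.22
eef_pos: [0.4605, -0.2206, 0.2455]
tool_rot: [0.0, 0.81, 0.587, 0.0]
contact_force: [1.4, -0.3, -0.5]
gripper_width: -0.002
t: 3.35
eef_pos: [0.5923, 0.0495, 0.245]
tool_rot: [0.0, 0.81, 0.587, -0.001]
contact_force: [0.0, -0.3, 0.6]
gripper_width: 0.0
t 3.35 tcp [0.5923 0.0495 0.245 ] F [ 0.03 -0.33  0.59] w 0.0
carrier frame tcp mm [-29.7  -9.6 240. ]
tool y az -18.09 z [-7.e-04 -9.e-04 -1.e+00] q [ 0.189  0.389 -0.488  1.728  0.204  1.076 -0.681]
```

View pics/w1.png

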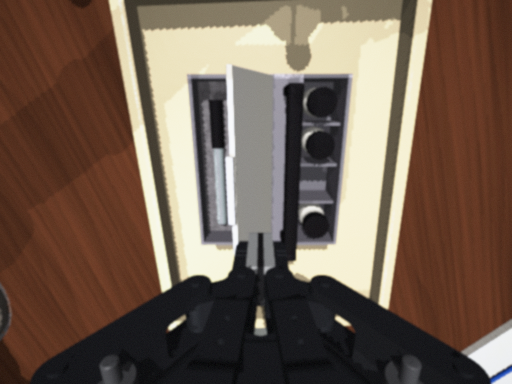

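View pics/s1.png

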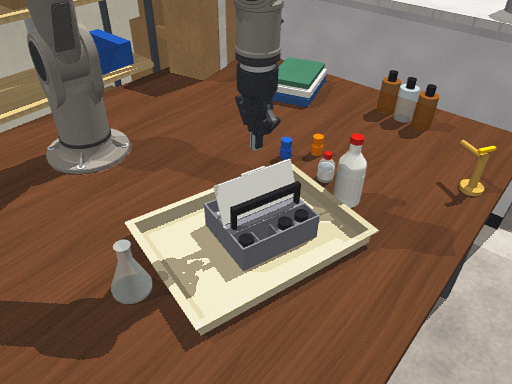

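Run:
```python
from h import *
P,p=cloud('w1'); z=np.load('pics/w1.npz'); print(z['E'].round(3).tolist(),z['k'])
c,s=np.cos(YAW),np.sin(YAW)
d=P[...,:2]-C0; l=np.stack([c*d[...,0]+s*d[...,1],-s*d[...,0]+c*d[...,1],P[...,2]-.005],-1)
b=p.max(-1)
m=(b<60)&(l[...,2]>.11)&(l[...,2]<.13)&(np.abs(l[...,0])<.03)
print('bar',m.sum(),np.percentile(l[m],[1,50,99],axis=0).round(4).tolist())
ml=(l[...,2]>.07)&(l[...,2]<.165)&(l[...,0]<-.015)&(l[...,0]>-.1)&(b>90)
A=l[ml]
for zz in np.arange(.075,.17,.01):
    k=(A[:,2]>=zz)&(A[:,2]<zz+.01)
    if k.sum()>5: print(round(zz+.005,3),k.sum(),np.percentile(A[k,0],[5,50,95]).round(4))
```

```text
[[0.951, -0.294, -0.099, 0.618], [-0.31, -0.901, -0.302, 0.128], [-0.0, 0.318, -0.948, 0.374], [0.0, 0.0, 0.0, 1.0]] [269.45090902 269.45090902 260.11232997 192.06481609]
bar 2549 [[-0.0055, -0.0802, 0.113], [0.0007, 0.0178, 0.1219], [0.0081, 0.0864, 0.1236]]
0.08 572 [-0.023  -0.0211 -0.0192]
0.09 620 [-0.0276 -0.0254 -0.0233]
0.1 668 [-0.0315 -0.0296 -0.0276]
0.11 740 [-0.0357 -0.0337 -0.0316]
0.12 788 [-0.0398 -0.0379 -0.0359]
0.13 902 [-0.044  -0.0421 -0.0401]
0.14 1004 [-0.0482 -0.0463 -0.0443]
0.15 1705 [-0.0564 -0.0517 -0.0486]
```

The wrist view shows the bar at columns 285–300 and the lid's tilted face at columns 230–272, with the fingers above the gap between them. The scene view shows the path is clear. Next I'll descend to just above bar height.

```bash
python3 -m crank '[[[0.010,0.005,0],[0,0,0],0],[[0,0,0.025],[0,0,0],0],[[0,0,0.03],[0,0,0],0],[[0,0,0.02],[0,0,0],0],[[0,0,0.014],[0,0,0],0],[[0,0,0],[0,0,0],0],[[0,0,0],[0,0,0],0]]'; python3 -c "
from h import *
st();grab('scene','s2')
z=np.load('pics/s2.npz')
c=cv2.resize(z['p'][110:275,170:350],None,fx=4,fy=3.6,interpolation=cv2.INTER_CUBIC)
cv2.imwrite('pics/s2c.png',c[:,:,::-1])"
```

```text
t: 4.32
eef_pos: [0.6011, 0.0586, 0.1572]
tool_rot: [0.0, 0.809, 0.588, 0.001]
contact_force: [-0.3, -0.1, -0.2]
gripper_width: -0.002
t 4.33 tcp [0.6011 0.0586 0.1572] F [-0.31 -0.13 -0.24] w -0.002
carrier frame tcp mm [-24.1   1.8 152.2]
tool y az -17.99 z [ 1.5e-03  3.0e-04 -1.0e+00] q [ 0.149  0.497 -0.463  1.788  0.271  0.918 -0.745]
```

View pics/s2c.png

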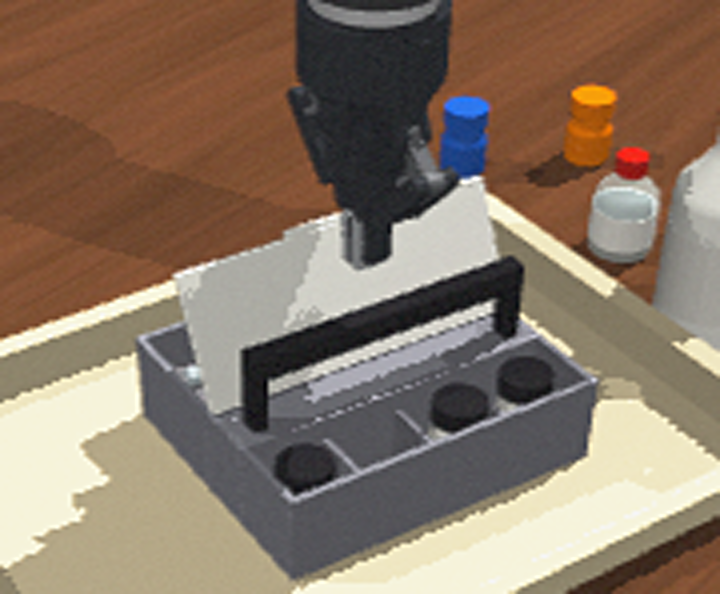

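The fingers are in front of the lid and above the bar. Now I'll sweep the lid through the first part of its arc.

```bash
python3 -m crank '[[[0,-0.008,0.002],[0,0,0],0],[[0,-0.0086,0.0037],[0,0,0],0],[[0,-0.0056,0.0034],[0,0,0],0],[[0,-0.0056,0.0034],[0,0,0],0],[[0,-0.005,0.0043],[0,0,0],0],[[0,-0.005,0.0044],[0,0,0],0],[[0,-0.004,0.005],[0,0,0],0],[[0,-0.004,0.005],[0,0,0],0],[[0,0,0],[0,0,0],0]]'; python3 -c "
from h import *
st();grab('scene','s3')
z=np.load('pics/s3.npz')
c=cv2.resize(z['p'][110:275,170:350],None,fx=4,fy=3.6,interpolation=cv2.INTER_CUBIC)
cv2.imwrite('pics/s3c.png',c[:,:,::-1])"
```

```text
t: 5.5
eef_pos: [0.5562, 0.0726, 0.1245]
tool_rot: [-0.0, 0.809, 0.588, -0.001]
contact_force: [-0.1, -0.1, -0.7]
gripper_width: 0.005
t 5.5 tcp [0.5562 0.0726 0.1245] F [-0.1  -0.13 -0.66] w 0.005
carrier frame tcp mm [-71.1   1.2 119.5]
tool y az -17.97 z [-1.2e-03 -2.0e-04 -1.0e+00] q [ 0.124  0.48  -0.465  1.911  0.288  0.818 -0.808]
```

View pics/s3c.png

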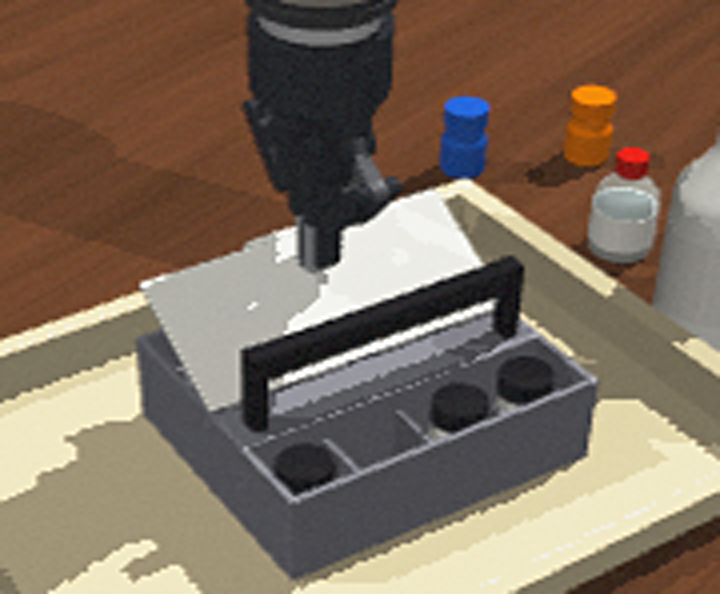

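The lid is following at about 35° and the carrier hasn't moved. Continuing to nearly flat.

```bash
python3 -m crank '[[[0,-0.0034,0.0057],[0,0,0],0],[[0,-0.0034,0.0057],[0,0,0],0],[[0,-0.0018,0.0062],[0,0,0],0],[[0,-0.0018,0.0062],[0,0,0],0],[[0,-0.001,0.005],[0,0,0],0],[[0,-0.001,0.004],[0,0,0],0],[[0,0,0],[0,0,0],0],[[0,0,0],[0,0,0],0]]'; python3 -c "
from h import *
st()"
```

```text
t: 6.55
eef_pos: [0.5452, 0.0763, 0.0924]
tool_rot: [0.0, 0.809, 0.588, 0.0]
contact_force: [-0.1, -0.3, -0.5]
gripper_width: 0.002
t 6.55 tcp [0.5452 0.0763 0.0924] F [-0.1  -0.33 -0.46] w 0.002
carrier frame tcp mm [-82.7   1.4  87.4]
tool y az -18.0 z [ 1.e-04 -1.e-04 -1.e+00] q [ 0.101  0.511 -0.448  1.955  0.319  0.744 -0.849]
```

Now press down in 1 mm steps, watching the force.

```bash
python3 -m crank '[[[0,0,0.0015],[0,0,0],0],[[0,0,0],[0,0,0],0]]' | grep -E "eef|force";  python3 -m crank '[[[0,0,0.001],[0,0,0],0],[[0,0,0],[0,0,0],0]]'| grep -E "eef|force";  python3 -m crank '[[[0,0,0.0007],[0,0,0],0],[[0,0,0],[0,0,0],0]]'| grep -E "eef|force"; python3 -c "
from h import *
st();grab('scene','s4')
z=np.load('pics/s4.npz')
c=cv2.resize(z['p'][110:275,170:350],None,fx=4,fy=3.6,interpolation=cv2.INTER_CUBIC)
cv2.imwrite('pics/s4c.png',c[:,:,::-1])"
```

```text
eef_pos: [0.5452, 0.0764, 0.0908]
contact_force: [0.1, -0.4, -0.2]
eef_pos: [0.5451, 0.0764, 0.0898]
contact_force: [-0.1, -0.2, -0.4]
eef_pos: [0.5451, 0.0764, 0.0891]
contact_force: [-1.2, 0.0, 0.7]
t 7.3 tcp [0.5451 0.0764 0.0891] F [-1.19  0.05  0.71] w -0.001
carrier frame tcp mm [-82.9   1.4  84.1]
tool y az -17.99 z [-0. -0. -1.] q [ 0.099  0.516 -0.446  1.957  0.322  0.738 -0.852]
```

View pics/s4c.png

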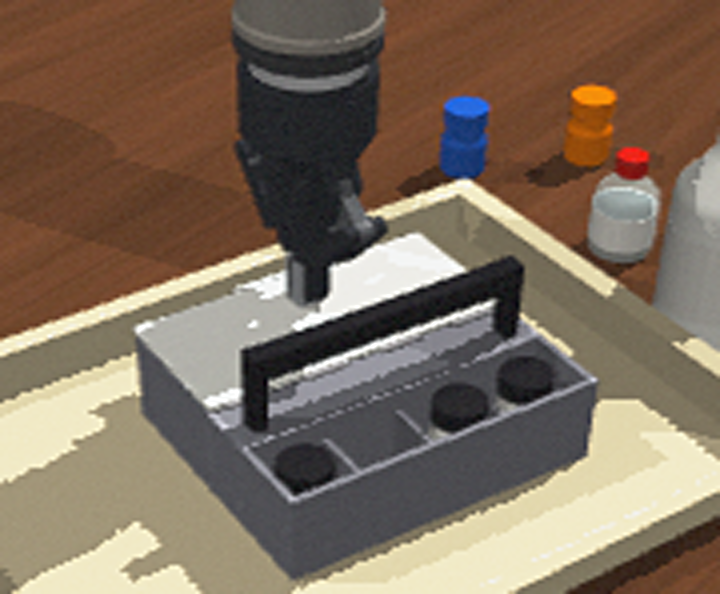

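The lid is nearly flat. I'll press a little more until the contact is firm.

```bash
for i in 1; do python3 -m crank '[[[0,0,0.0007],[0,0,0],0],[[0,0,0],[0,0,0],0]]' | grep -E "eef|force"; done; python3 -m crank '[[[0,0,0.0007],[0,0,0],0],[[0,0,0],[0,0,0],0]]'| grep -E "eef|force"
```

```text
eef_pos: [0.5451, 0.0764, 0.089]
contact_force: [-2.8, -0.1, 7.1]
eef_pos: [0.5452, 0.0764, 0.0889]
contact_force: [-4.5, -2.0, 14.2]
```

There's a firm stop at 14 N with the tip at z = 0.075, which is the closed lid's top height. Now I'll raise the arm, open the gripper and move over the bar.

```bash
python3 -m crank '[[[0,0,-0.01],[0,0,0],0],[[0,0,-0.04],[0,0,0],0],[[0,0,-0.05],[0,0,0],0],[[0,0.02,-0.03],[0,0,0],0.0854],[[0,0.04,0],[0,0,0],0.0854],[[0,0.023,0],[0,0,0],0.0854],[[0,0,0],[0,0,0],0.0854],[[0,0,0],[0,0,0],0.0854]]'
python3 - <<'E'
from h import *
o,R=st();grab('wrist','w5');grab('scene','s5');grab('top','t5')
c,s=np.cos(YAW),np.sin(YAW)
for t in ['w5','t5','s5']:
    P,p=cloud(t); d=P[...,:2]-C0; l=np.stack([c*d[...,0]+s*d[...,1],-s*d[...,0]+c*d[...,1],P[...,2]-.005],-1); b=p.max(-1)
    m=(b<60)&(l[...,2]>.117)&(l[...,2]<.126)&(np.abs(l[...,0])<.015)&(np.abs(l[...,1])<.1)
    if m.sum()>20:
        Q=l[m]; print(t,'bar',m.sum(),np.percentile(Q,[1,50,99],axis=0).round(4).tolist(),'rel yaw',np.degrees(-np.polyfit(Q[:,1],Q[:,0],1)[0]).round(2))
    ml=(l[...,0]<-.03)&(l[...,0]>-.1)&(np.abs(l[...,1])<.09)&(l[...,2]>.05)&(l[...,2]<.1)&(b>90)
    A=l[ml]
    if len(A)>30: print('lid',len(A),np.median(A[:,2]).round(4),'slope deg',np.degrees(np.polyfit(A[:,0],A[:,2],1)[0]).round(2))
E
```

```text
t: 8.85
eef_pos: [0.6231, 0.0513, 0.2175]
tool_rot: [-0.0, 0.809, 0.588, -0.0]
contact_force: [-0.1, 0.7, 0.5]
gripper_width: 1.001
t 8.85 tcp [0.6231 0.0513 0.2175] F [-0.11  0.66  0.46] w 1.001
carrier frame tcp mm [ -0.9   1.6 212.5]
tool y az -17.95 z [-1.e-03  3.e-04 -1.e+00] q [ 0.17   0.465 -0.475  1.682  0.238  1.053 -0.694]
w5 bar 2858 [[-0.0049, -0.0816, 0.1196], [0.0016, 0.0172, 0.122], [0.0083, 0.087, 0.1236]] rel yaw 0.05
lid 10873 0.0702 slope deg 0.01
lid 545 0.0703 slope deg -0.75
s5 bar 310 [[-0.0021, -0.0872, 0.1173], [0.0051, -0.0077, 0.1198], [0.0111, 0.0843, 0.1222]] rel yaw 0.05
lid 968 0.0681 slope deg 0.32
```

View pics/w5.png

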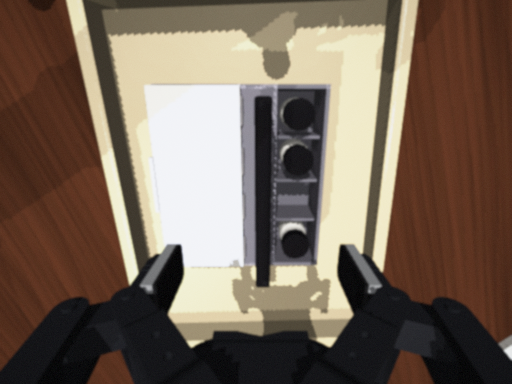

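View pics/s5.png

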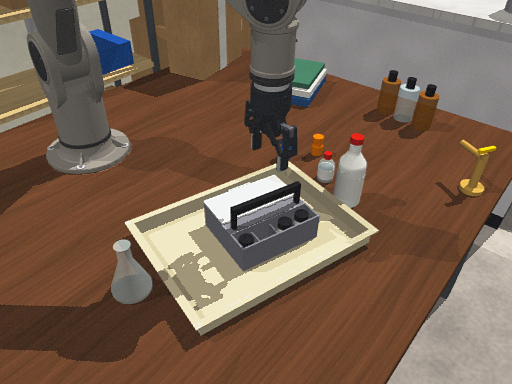

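The lid is flat: its top is 70 mm above the underside with a slope of 0°. The bar lies at columns 256–271 between the open fingers, with its centre about 2 mm to +x of the TCP. Now I'll descend around it.

```bash
python3 -m crank '[[[0,0.002,0.02],[0,0,0],0.0854],[[0,0,0.03],[0,0,0],0.0854],[[0,0,0.03],[0,0,0],0.0854],[[0,0,0.0155],[0,0,0],0.0854],[[0,0,0.01],[0,0,0],0.0854],[[0,0,0],[0,0,0],0.0854],[[0,0,0],[0,0,0],0.0854]]'; python3 -c "
from h import *
st()"; python3 -m crank '[[[0,0,0],[0,0,0],0.03],[[0,0,0],[0,0,0],0.03],[[0,0,0],[0,0,0],0.02],[[0,0,0],[0,0,0],0.02],[[0,0,0],[0,0,0],0.01],[[0,0,0],[0,0,0],0.01]]' 20;python3 -c "
from h import *
st();grab('scene','s6');grab('wrist','w6')"
```

```text
t: 9.88
eef_pos: [0.6266, 0.0503, 0.1131]
tool_rot: [0.0, 0.809, 0.588, 0.001]
contact_force: [1.3, 0.3, 0.1]
gripper_width: 0.997
t 9.88 tcp [0.6266 0.0503 0.1131] F [1.33 0.29 0.09] w 0.997
carrier frame tcp mm [  2.7   1.7 108.1]
tool y az -17.99 z [ 1.6e-03  2.0e-04 -1.0e+00] q [ 0.14   0.585 -0.436  1.757  0.311  0.867 -0.75 ]
t: 10.62
eef_pos: [0.6253, 0.0504, 0.112]
tool_rot: [-0.0, 0.809, 0.588, -0.0]
contact_force: [-3.5, 1.0, 1.0]
gripper_width: 0.16
t 10.62 tcp [0.6253 0.0504 0.112 ] F [-3.54  0.97  0.95] w 0.16
carrier frame tcp mm [  1.4   1.4 107. ]
tool y az -17.97 z [-0.0012  0.     -1.    ] q [ 0.14   0.586 -0.437  1.759  0.311  0.867 -0.75 ]
```

View pics/s6.png

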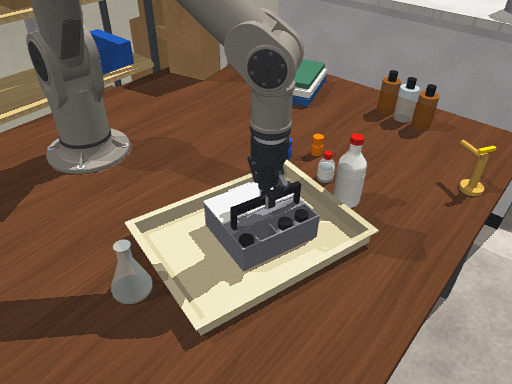

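View pics/w6.png

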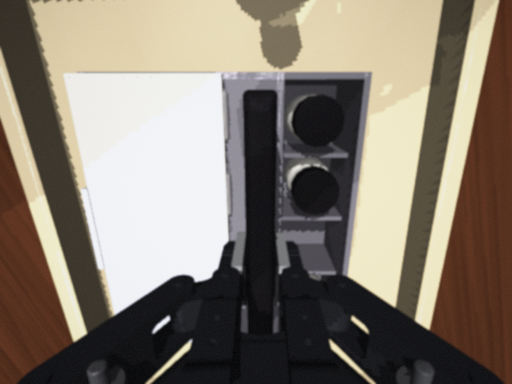

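The jaws are on the bar at its middle, reading 0.16 × 85 ≈ 14 mm. Now I'll grip at 80 N and lift slowly.

```bash
python3 -m crank '[[[0,0,0],[0,0,0],0.005],[[0,0,0],[0,0,0],0.005],[[0,0,0],[0,0,0],0.005],[[0,0,-0.003],[0,0,0],0.005],[[0,0,-0.005],[0,0,0],0.005],[[0,0,-0.006],[0,0,0],0.005],[[0,0,-0.006],[0,0,0],0.005],[[0,0,0],[0,0,0],0.005],[[0,0,0],[0,0,0],0.005]]' 80;python3 -c "
from h import *
o,R=st();print(o['torque']);grab('scene','s7')"
```

```text
t: 11.85
eef_pos: [0.6259, 0.0501, 0.1322]
tool_rot: [0.0, 0.809, 0.588, -0.0]
contact_force: [-0.5, 0.5, -6.5]
gripper_width: 0.149
t 11.85 tcp [0.6259 0.0501 0.1322] F [-0.5   0.54 -6.5 ] w 0.149
carrier frame tcp mm [  2.1   1.3 127.2]
tool y az -17.99 z [-0.e+00 -1.e-04 -1.e+00] q [ 0.147  0.562 -0.445  1.746  0.297  0.901 -0.738]
[-0.07860268 -0.15489216 -0.03020542]
```

View pics/s7.png

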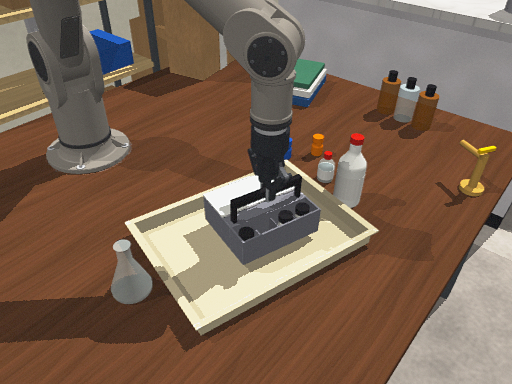

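The carrier is held (6.5 N load) and level. Lifting the remaining 80 mm.

```bash
python3 -m crank '[[[0,0,-0.006],[0,0,0],0.005],[[0,0,-0.012],[0,0,0],0.005],[[0,0,-0.014],[0,0,0],0.005],[[0,0,-0.014],[0,0,0],0.005],[[0,0,-0.014],[0,0,0],0.005],[[0,0,-0.012],[0,0,0],0.005],[[0,0,-0.008],[0,0,0],0.005],[[0,0,0],[0,0,0],0.005],[[0,0,0],[0,0,0],0.005],[[0,0,0],[0,0,0],0.005]]'
python3 - <<'E'
from h import *
o,R=st();print(o['torque'],np.abs(o['joint_vel']).max());grab('scene','s8');grab('top','t8');grab('wrist','w8')
c,s=np.cos(YAW),np.sin(YAW)
for t in ['w8','s8','t8']:
    P,p=cloud(t); d=P[...,:2]-C0; l=np.stack([c*d[...,0]+s*d[...,1],-s*d[...,0]+c*d[...,1],P[...,2]-.005],-1); b=p.max(-1)
    for nm,m in [('bar',(b<60)&(l[...,2]>.21)&(l[...,2]<.23)&(np.abs(l[...,0])<.015)&(np.abs(l[...,1])<.1)),
      ('lid',(l[...,0]<-.03)&(l[...,0]>-.1)&(np.abs(l[...,1])<.09)&(l[...,2]>.15)&(l[...,2]<.19)&(b>90))]:
        A=l[m]
        if len(A)>30:
            k=np.linalg.lstsq(np.c_[A[:,:2],np.ones(len(A))],A[:,2],rcond=None)[0]
            print(t,nm,len(A),np.median(A,0).round(4),'tilt deg dx,dy',np.degrees(k[:2]).round(2))
E
```

```text
t: 13.15
eef_pos: [0.6256, 0.0501, 0.2115]
tool_rot: [-0.0, 0.809, 0.588, -0.001]
contact_force: [0.5, 0.5, -6.2]
gripper_width: 0.143
t 13.15 tcp [0.6256 0.0501 0.2115] F [ 0.48  0.5  -6.19] w 0.143
carrier frame tcp mm [  1.8   1.2 206.5]
tool y az -17.99 z [-1.2e-03 -1.0e-04 -1.0e+00] q [ 0.17   0.475 -0.473  1.682  0.243  1.044 -0.695]
[-0.0499927  -0.18277501  0.0207795 ] 0.0034955529867228352
w8 bar 7497 [0.002  0.0375 0.2215] tilt deg dx,dy [ 1.71 -0.23]
w8 lid 21164 [-0.0665  0.0348  0.1697] tilt deg dx,dy [-0.03  0.02]
s8 bar 423 [ 0.0085 -0.0295  0.2178] tilt deg dx,dy [-3.439e+01  1.000e-02]
s8 lid 647 [-0.0793 -0.0448  0.1676] tilt deg dx,dy [-0.04 -0.06]
t8 lid 712 [-0.0721  0.0509  0.1696] tilt deg dx,dy [-0.11 -0.28]
```

View pics/s8.png

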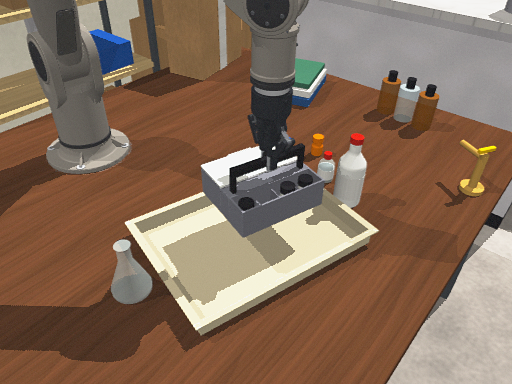

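View pics/w8.png

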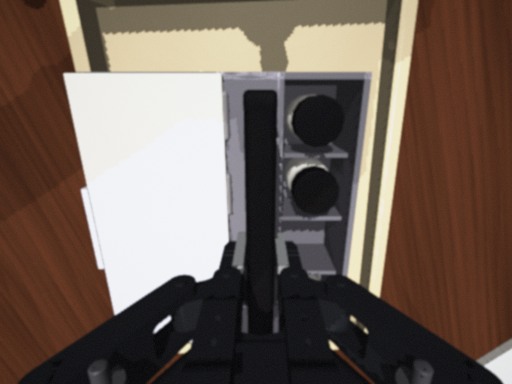

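The carrier is up 99.5 mm and level (lid tilt ≤0.3° in all three views). The lid is closed, and in the scene view the three jar caps are upright at (247,204), (288,187) and (305,180). The flask and bottles haven't moved.

```bash
python3 -m crank '[[[0,0,0],[0,0,0],0.005],[[0,0,0],[0,0,0],0.005],[[0,0,0],[0,0,0],0.005],[[0,0,0],[0,0,0],0.005]]'; python3 -c "
from h import *
st();print(bot.hand_in())"
```

```text
t: 13.8
eef_pos: [0.626, 0.0502, 0.2122]
tool_rot: [0.0, 0.809, 0.588, 0.0]
contact_force: [0.1, 0.4, -5.8]
gripper_width: 0.15
t 13.8 tcp [0.626  0.0502 0.2122] F [ 0.14  0.43 -5.78] w 0.15
carrier frame tcp mm [  2.1   1.4 207.2]
tool y az -17.99 z [ 1.e-04  0.e+00 -1.e+00] q [ 0.17   0.474 -0.473  1.681  0.243  1.045 -0.695]
the job is handed in; nothing more can be done
None
```

The job is done and handed in at 13.8 s. I swept the lid shut with closed fingers while the carrier stood in the tray, pressing it to a firm stop at 14 N. I then gripped the bar at its middle at 80 N and lifted the carrier straight up by about 100 mm.

- **Lid:** it is closed. Its top is 70 mm above the carrier's underside, and it stayed flat through the lift.
- **Carrier:** it is held still, with lid tilt no more than 0.3° in all three camera views and a steady load of about 6 N. My fit to the bar's top from the same pictures gave larger slopes (1.7° and 34°). I ignored those because the bar is only 14 mm wide and the points included its side faces.
- **Jars and bystanders:** by eye in the last scene picture, the three jars stand in their cells and the flask, bottles and blue and orange look-alikes are where they were. I did not measure their positions again.

No check failed. The cameras disagreed by 1–2 mm on the bar's position, which did not affect the grasp.

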